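Set the curing box and snap its light cover shut

TASK

Set the small resin-curing box for a run: press its yellow key, then the blue key, then the green key, one at a time and each fully down. Then pick up the orange light cover, press it down between the two clips of the box until it snaps in under both, and keep pressing it fully home: finish while you are still holding it pressed down, without letting go. Leave the white pot, the stone segment and the black case where they are.

Things in the scene. Friction and masses are not known exactly. Their poses are not given: they have to be found in the camera images.
- curing_box: Low grey box, fixed to the worktop, 150 (its x) x 210 (its y) x 40 mm high; origin at the centre of its underside, z up. On its top: the row of three keys along its x on the -y half, in an order that varies (42 mm from key to key), and the cover's seat on the +y half.
- chamber_seat (a point): Centre of the cover's seat, on the box's flat top face (40 mm above the worktop), axes as the box's. A cover that is fully home has its underside on this face. Four thin white guide posts, 20 mm high, stand beside the cover at x = +-42 mm, y = +-26 mm (80 mm free between them along x); the two clips stand at y = +-35 mm, their tops 22 mm above the face.
- yellow_key_top (a point): Yellow round key (20 mm across) in a black ring, in the row of three keys on the curing box. The point is the centre of its top face, 22 mm above the box's top face when the key is up.
- blue_key_top (a point): Blue round key (20 mm across) in a black ring, in the row of three keys on the curing box. The point is the centre of its top face, 22 mm above the box's top face when the key is up.
- green_key_top (a point): Green round key (20 mm across) in a black ring, in the row of three keys on the curing box. The point is the centre of its top face, 22 mm above the box's top face when the key is up.
- yellow_key (a joint): Travel of the yellow key: 0 up, 0.005 m fully down; springs back by itself; about 5 N push it fully down.
- blue_key (a joint): Travel of the blue key: 0 up, 0.005 m fully down; springs back by itself; about 5 N push it fully down.
- green_key (a joint): Travel of the green key: 0 up, 0.005 m fully down; springs back by itself; about 5 N push it fully down.
- cover_grip (a point): Centre of the grip bar of the loose orange cover (60 g), which lies flat on the worktop; axes as the cover's. The cover is a flat plate 76 (x) x 70 (y) x 6 mm thick with, on top, a black grip bar 16 mm (x) thick, 40 mm (y) long, 26 mm high (pinch it along the cover's x). This point is 19 mm above the plate's underside, 13 mm above its upper face. The cover goes on with its x along the box's x, either way round.
- cover_under (a point): Centre of the underside of the orange cover, axes as the cover's.
- clip_left (a joint): Black spring clip at the +y side of the seat, 24 mm wide, with a sloping head: 0 at rest, grows to 0.0035 m as the cover's edge pushes it outward. The cover's underside meets the clips' slopes about 18 mm above the seat; pressing then takes up to 8 to 15 N in all until it is about 11 mm above the seat, where the force drops; at about 6 to 4 mm the clips spring back over the plate's edge to near 0.
- clip_right (a joint): The same clip at the -y side of the seat.
- interlock_pad (a joint): White sprung pad, 20 mm across, in the middle of the seat: 0 at rest (5.5 mm above the seat), 0.0055 m when the cover is pressed fully home, with about 4 N growing to 8 N. If the snapped-in cover is let go, the pad lifts it back against the clips (joint about 0.0012).
- white_pot: White screw pot, 48 mm across, 49 mm high, standing on the worktop; origin at the centre of its underside. A bystander.
- stone_segment: Beige stone segment with two teeth, 21 x 34 x 23 mm high; origin at the centre of its underside. A bystander.
- mandrel_box: Black bur case, 28 x 56 x 22 mm high; origin at the centre of its underside. A bystander.
There are look-alikes about, which are no part of the job. Of the things that look like the part that bears cover_grip, the largest one is meant.

How it is judged:
On the way, in this order (a step that is already met when the one before it is completed fails the run):
1. the yellow key is pressed down, the others up (value of joint yellow_key above 0.0035 m and value of joint each of blue_key, green_key below 0.0015 m), for 0.05 s.
2. the blue key is pressed down, the others up (value of joint blue_key above 0.0035 m and value of joint each of yellow_key, green_key below 0.0015 m), for 0.05 s.
3. the green key is pressed down, the others up (value of joint green_key above 0.0035 m and value of joint each of yellow_key, blue_key below 0.0015 m), for 0.05 s.
4. the cover has snapped in under both clips (z of cover_under in the frame of chamber_seat below 0.0055 m and horizontal distance between cover_under and chamber_seat below 0.006 m and angle between the y axis of cover_under and the y axis of chamber_seat, either way round below 0.12 rad and angle between cover_grip's own z axis and vertical below 0.06 rad and value of joint each of clip_left, clip_right below 0.0018 m), for 0.2 s.
At the end, for the whole second after the job is handed in: Cover under both clips: underside < 5.5 mm above the seat, 6 mm off centre at most, level to 0.06 rad, square to 0.12 rad, clips back below 1.8 mm; fingers still press it (over 3 N, interlock pad in over 3.5 mm); keys up (< 1.5 mm); bystanders within 25 mm of their places (all of step 4 and value of joint interlock_pad above 0.0035 m and contact force between the fingers and cover above 3 N and value of joint each of yellow_key, blue_key, green_key below 0.0015 m and distance of each of white_pot, stone_segment, mandrel_box from where it was at the start of the episode below 0.025 m); the arm keeps its last pose, push and grip.
It fails at once if two keys are down at once (value of joint each of yellow_key, blue_key above 0.003 m or value of joint each of yellow_key, green_key above 0.003 m or value of joint each of blue_key, green_key above 0.003 m).
It fails at once if the white screw pot is moved more than 25 mm (distance of white_pot from where it was at the start of the episode above 0.025 m).
It fails at once if the stone tooth segment is moved more than 25 mm (distance of stone_segment from where it was at the start of the episode above 0.025 m).
It fails at once if the black bur case is moved more than 25 mm (distance of mandrel_box from where it was at the start of the episode above 0.025 m).
It also fails if it takes over 48 s, if anything falls off the work surface, if the arm or the gripper's body presses on something with over 40 N, if the wrist force passes 120 N, or if a joint passes its speed limit or range.

ROBOT

A 6-joint arm with a two-finger parallel gripper is mounted at the origin on a cart in front of the work surface, level with it; the furniture and walls round the work are solid. World frame = base frame: x ahead of the robot, y to its left, z up, the work surface at z = 0. Lengths are in m, angles in rad, forces in N, time in s.
With the tool pointing down it reaches from about 0.35 to 0.775 m from the base axis. Payload 5.5 kg.
Tool frame: the origin (TCP) lies on the mounting face of the last link; the fingertips stand 173 mm ahead of it and the grasp point (between the pads) lies 155 mm ahead of it; z points along the fingers, y is the direction in which the jaws open and shut (so a half turn about z gives the same grasp; the last joint's range is limited). The gripper opens to 85 mm and grips with 20 to 120 N. Pads are 22 mm wide; open, the fingers measure 114 mm over their backs; the gripper's body (76 mm by 85 mm) begins 54 mm behind the grasp point. The pads swing forward as they close: fully open they stand 13 mm farther back than shut.
Start: joints at [-1.363, 0.313, 0.046, 1.304, 0, 1.431], TCP at [0.196, -0.541, 0.405] pointing down, gripper open.
Joint ranges: [-2.76, 2.76], [-0.86, 1.69], [-1.03, 1.26], [-2.2, 2.34], [-1.47, 1.5], [-3.14, 3.14]. Speed limits (rad/s): [2.57, 2.57, 3.14, 3.14, 3.14, 3.14].

INTERFACE

Orientations are given as a unit quaternion [w, x, y, z].
In Python, from workcell import get_state, eyes, env gives the robot as it stands. The module is installed in compiled form; this text tells all that it offers.
- The arm moves only by the tool carry_out, never from a script. Its argument "motion" is a list of rows, each an object of numbers: "jaw": the opening, from -1 (shut) to 1 (fully open); "tx", "ty", "tz": the shift along the tool's x, y, z in cm; "wx", "wy", "wz": the turn, a rotation vector about the tool's x, y, z in degrees. In form: [{"jaw": .., "tx": .., "ty": .., "tz": .., "wx": .., "wy": .., "wz": ..}, ...]. A call has 1 to 20 rows; each row shifts and turns the commanded pose from where the row before left it, along the tool's axes as they then stand; what a row does not reach is not made up. A row lasts 1/8 s, in which the tool goes at most 62.5 mm and 10.7 degrees, less where a joint would pass 70% of its speed; a pose out of reach is approached as far as the arm can. A call with a gripper value outside its range is refused whole. The fingers move at their own pace and stop on an object; "force" is the grip in N (left out, the last holds). Time passes only in rows, so rows that do not move let the fingers close. It gives the time, the measured TCP pose, the force and the opening at its end, in the units of the state.
- get_state(): the state, without advancing time (a new reading comes with each control period).
- eyes.read_camera(name): name is "scene" or "top" or "wrist"; returns the picture (420x560x3 uint8, blue, green, red); there is no depth.
- eyes.calibration(name): a dict with "K" (3x3 intrinsics, pixels), "camera_from_world" (4x4, takes a point from world to camera coordinates). Camera axes: x right, y up, looking along -z (the intrinsics and any distortion apply to the point x, -y, -z); pixel columns grow to the right and rows downward; lengths in m; the calibration is good to about 2 mm. The wrist camera is an equidistant fisheye: a pixel r from the principal point sees the ray r / f radians off the axis. A picture is of the moment at which its call begins: read the wrist's pose just before it. calibration takes no time and is no camera call; for the wrist camera it gives the pose at the moment of the call.
- env.hand_in(): hands the job in, once; it reports no verdict.
The state is a dict: "clock": time; "joint_pos": joint angles; "qvel": joint speeds; "tau": joint torques, N m; "tcp_pos": TCP position; "orientation": TCP orientation; "wrist_force": force on the tool from outside, world axes, zero at the start; "ft_torque": the same for the moment, N m; "finger_gap": finger opening in m.
Only numpy, scipy, OpenCV 4.12 (cv2) and the standard library are available. Lean on these libraries where they do the work, as an engineer would, in place of code of your own. Each camera call takes 0.05 s, during which the arm holds its last target.

## Working session

There is one attempt and no reset: what is moved stays moved. The work goes in short steps, Python scripts to look and compute and a tool call to move; the robot and the scene stay as the last step left them, time stands still between calls to the robot, and variables do not carry over. Pictures are saved under pics/ and viewed, and the job is handed in when it is done.

Besides the shell and the picture viewer there is one more tool, called after "Request:" as name(argument=value, ...), one argument or row to a line, values as JSON. carry_out: Moves the arm, as the interface text tells. Its arguments: {"type":"object","properties":{"motion":{"type":"array"},"force":{"type":"number"}},"required":["motion"]}

```bash
mkdir -p pics
python3 - <<'E'
from workcell import get_state, eyes, env
import cv2
print(get_state())
for n in ["scene","top"]:
    cv2.imwrite(f"pics/{n}0.png",eyes.read_camera(n)); 
    c=eyes.calibration(n); print(n,c)
E
```

```text
{'clock': 0.0, 'joint_pos': array([-1.36262270e+00,  3.13993741e-01,  4.49873763e-02,  1.30360285e+00,
       -9.53537273e-06,  1.43115313e+00]), 'qvel': array([ 0.00110543,  0.00048842,  0.00060154, -0.00073358,  0.00057679,
       -0.0006135 ]), 'tau': array([-3.92864576e-04, -4.80628610e+01,  2.98532850e+01,  1.94053422e-02,
       -1.68742554e-04,  4.24206888e-06]), 'tcp_pos': array([ 0.19591189, -0.54038599,  0.40381581]), 'orientation': array([-9.05747546e-04,  9.84915601e-01,  1.73033050e-01, -3.58182738e-05]), 'wrist_force': array([ 0.17108371,  0.05129618, -0.3749264 ]), 'ft_torque': array([ 0.01553035, -0.02820617, -0.02781916]), 'finger_gap': 0.0856532170013344}
scene {'K': array([[490.28498186,   0.        , 277.54311209],
       [  0.        , 490.28498186, 218.17388265],
       [  0.        ,   0.        ,   1.        ]]), 'camera_from_world': array([[-0.49003176, -0.87170174,  0.00222635,  0.25720461],
       [ 0.65424886, -0.36609931,  0.66176259, -0.40543167],
       [-0.57604453,  0.32574127,  0.74971016, -1.36330096],
       [ 0.        ,  0.        ,  0.        ,  1.        ]])}
top {'K': array([[534.23152661,   0.        , 277.72812816],
       [  0.        , 534.23152661, 211.78741434],
       [  0.        ,   0.        ,   1.        ]]), 'camera_from_world': array([[ 0.0103649 , -0.9999291 , -0.00586215, -0.00576835],
       [ 0.99216381,  0.00955406,  0.12457808, -0.57161046],
       [-0.12451324, -0.00710745,  0.99219249, -1.42246046],
       [ 0.        ,  0.        ,  0.        ,  1.        ]])}
```

View pics/scene0.png

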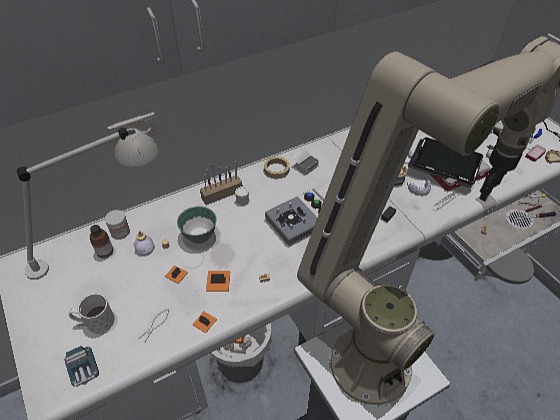

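View pics/top0.png

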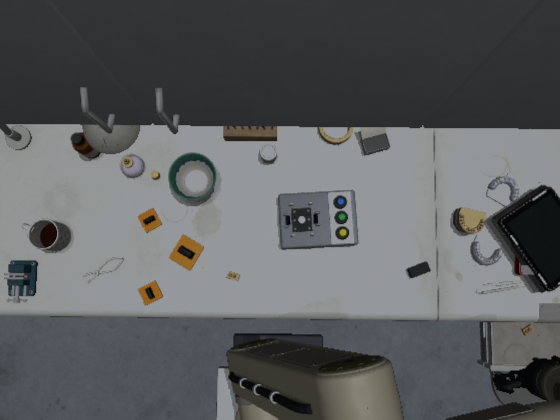

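Run:
```python
import cv2
im=cv2.imread("pics/top0.png")
a=cv2.resize(im[175:265,265:370],None,fx=7,fy=6.6,interpolation=cv2.INTER_CUBIC)
a=cv2.resize(im[180:260,270:370],None,fx=7,fy=7,interpolation=cv2.INTER_CUBIC)
cv2.imwrite("pics/box.png",a)
a=cv2.resize(im[200:310,120:260],None,fx=5,fy=5,interpolation=cv2.INTER_CUBIC)
cv2.imwrite("pics/cov.png",a)
```

```text
(no output)
```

View pics/box.png

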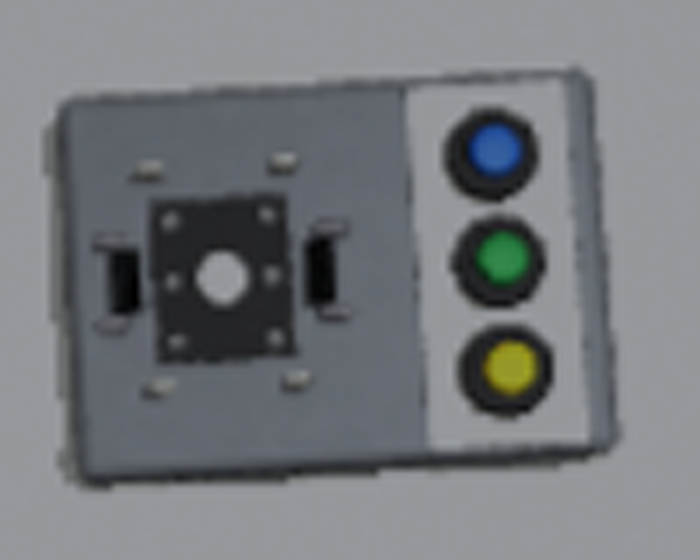

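View pics/cov.png

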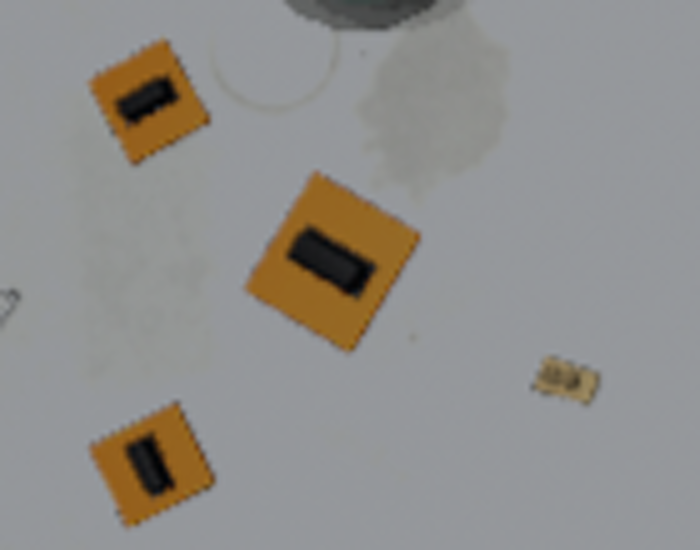

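```bash
cat > h.py <<'E'
import numpy as np
from workcell import get_state, eyes, env
def ray(name,uv,c=None):
    c=c or eyes.calibration(name);K=c["K"];T=c["camera_from_world"]
    a=(np.array(uv,float)-K[:2,2])/[K[0,0],K[1,1]]
    if name=="wrist":
        r=np.linalg.norm(a); d=np.array([np.sin(r)*a[0]/r,-np.sin(r)*a[1]/r,-np.cos(r)])
    else: d=np.array([a[0],-a[1],-1])
    R=T[:3,:3]; return -R.T@T[:3,3], R.T@d
def at(name,uv,z,c=None):
    o,d=ray(name,uv,c); return o+d*(z-o[2])/d[2]
def cr(o,s,p): return [o[0]+(p[0]+.5)/s-.5,o[1]+(p[1]+.5)/s-.5]
E
python3 - <<'E'
from h import *
np.set_printoptions(precision=4,suppress=True)
b=lambda p,z:at("top",cr((270,180),7,p),z)
k={n:b(p,.062) for n,p in dict(blue=(495,150),green=(503,256),yellow=(511,366)).items()}
print(k); print(np.linalg.norm(k["blue"]-k["green"]),np.linalg.norm(k["yellow"]-k["green"]))
print("pad",b((222,277),.0455))
B=[b(p,.04) for p in [(66,103),(578,75),(614,448),(85,480)]]
print(B,[np.linalg.norm(B[i]-B[i-1]) for i in range(4)],np.mean(B,0))
pp=[b(p,.06) for p in [(149,168),(284,158),(296,376),(159,384)]]; print("posts",pp,np.mean(pp,0))
c=lambda p,z:at("top",cr((120,200),5,p),z)
C=[c(p,.006) for p in [(318,172),(420,237),(350,351),(246,288)]]
print(C,[np.linalg.norm(C[i]-C[i-1]) for i in range(4)],np.mean(C,0))
print("bar",c((332,261),.032))
for n,v in [("sh",C[1]-C[0]),("sh",C[2]-C[3]),("o",C[2]-C[1]),("o",C[3]-C[0]),("key",k["blue"]-k["yellow"]),("boxx",B[1]-B[2]),("boxx",B[0]-B[3]),("boxy",B[0]-B[1]),("boxy",B[3]-B[2])]: print(n,np.degrees(np.arctan2(v[1],v[0])))
E
```

```text
{'blue': array([ 0.5991, -0.1679,  0.062 ]), 'green': array([ 0.5582, -0.1708,  0.062 ]), 'yellow': array([ 0.5161, -0.1736,  0.062 ])}
0.04100969626873986 0.042242384673972504
pad [ 0.551  -0.0641  0.0455]
[array([ 0.6193, -0.0031,  0.04  ]), array([ 0.6323, -0.2028,  0.04  ]), array([ 0.4867, -0.2157,  0.04  ]), array([ 0.4723, -0.0119,  0.04  ])] [np.float64(0.14725400312392523), np.float64(0.20019958213257474), np.float64(0.1461306744916299), np.float64(0.2043347374834242)] [ 0.5527 -0.1084  0.04  ]
posts [array([ 0.5912, -0.0353,  0.06  ]), array([ 0.5956, -0.0871,  0.06  ]), array([ 0.5116, -0.0919,  0.06  ]), array([ 0.5081, -0.0397,  0.06  ])] [ 0.5516 -0.0635  0.06  ]
[array([0.5107, 0.2617, 0.006 ]), array([0.4753, 0.2041, 0.006 ]), array([0.4122, 0.2409, 0.006 ]), array([0.4462, 0.2994, 0.006 ])] [np.float64(0.07476097632876853), np.float64(0.0676725029438028), np.float64(0.07301814979479662), np.float64(0.06766544038724179)] [0.4611 0.2515 0.006 ]
bar [0.4603 0.2478 0.032 ]
sh -121.61182723194858
sh -120.13610507211406
o 149.7302006265957
o 149.7215282842487
key 3.9521452986051155
boxx 5.045769760369647
boxx 3.4277621145327553
boxy 93.70836635864121
boxy 94.03401828695175
```

```bash
cat > plan.py <<'E'
import sys,json
from h import *
from scipy.spatial.transform import Rotation as R
# usage: plan.py x y z yaw_deg(tool y angle) n
def plan(P,yaw,n,nd=2):
    s=get_state();p=np.array(s["tcp_pos"]);q=s["orientation"];A=R.from_quat([q[1],q[2],q[3],q[0]])
    a=np.radians(yaw);ty=np.array([np.cos(a),np.sin(a),0]);tz=np.array([0,0,-1.]);tx=np.cross(ty,tz)
    B=R.from_matrix(np.c_[tx,ty,tz]); rv=(A.inv()*B).as_rotvec()
    print("rotvec deg",np.degrees(rv).round(2),"dist",np.linalg.norm(P-p))
    rows=[]
    for i in range(n):
        d=A.inv().apply((P-p)/(n-i)); d=np.round(d*100,nd)
        w=np.round(np.degrees((A.inv()*B).as_rotvec())/(n-i),1)
        rows.append(dict(zip(["tx","ty","tz","wx","wy","wz"],[float(v) for v in [*d,*w]])))
        p=p+A.apply(d/100); A=A*R.from_rotvec(np.radians(w))
    print(json.dumps(rows))
if __name__=="__main__":
    v=[float(x) for x in sys.argv[1:]]
    plan(np.array(v[:3]),v[3],int(v[4]))
E
python3 plan.py 0.53 -0.14 0.40 4 14
```

```text
rotvec deg [-7.000e-02 -7.000e-02 -7.407e+01] dist 0.5214714229666835
[{"tx": 3.22, "ty": -1.88, "tz": 0.03, "wx": -0.0, "wy": -0.0, "wz": -5.3}, {"tx": 3.38, "ty": -1.57, "tz": 0.03, "wx": -0.0, "wy": -0.0, "wz": -5.3}, {"tx": 3.51, "ty": -1.25, "tz": 0.03, "wx": -0.0, "wy": -0.0, "wz": -5.3}, {"tx": 3.61, "ty": -0.92, "tz": 0.03, "wx": -0.0, "wy": -0.0, "wz": -5.3}, {"tx": 3.68, "ty": -0.58, "tz": 0.03, "wx": -0.0, "wy": -0.0, "wz": -5.3}, {"tx": 3.72, "ty": -0.24, "tz": 0.03, "wx": -0.0, "wy": -0.0, "wz": -5.3}, {"tx": 3.72, "ty": 0.1, "tz": 0.03, "wx": -0.0, "wy": -0.0, "wz": -5.3}, {"tx": 3.7, "ty": 0.44, "tz": 0.03, "wx": -0.0, "wy": -0.0, "wz": -5.3}, {"tx": 3.64, "ty": 0.78, "tz": 0.03, "wx": -0.0, "wy": -0.0, "wz": -5.3}, {"tx": 3.55, "ty": 1.12, "tz": 0.03, "wx": -0.0, "wy": -0.0, "wz": -5.3}, {"tx": 3.43, "ty": 1.44, "tz": 0.04, "wx": -0.0, "wy": -0.0, "wz": -5.3}, {"tx": 3.29, "ty": 1.75, "tz": 0.03, "wx": -0.0, "wy": -0.0, "wz": -5.3}, {"tx": 3.11, "ty": 2.05, "tz": 0.04, "wx": -0.0, "wy": -0.0, "wz": -5.2}, {"tx": 2.91, "ty": 2.32, "tz": 0.03, "wx": -0.0, "wy": -0.1, "wz": -5.3}]
```

Request:
carry_out(
  motion=[
    {"jaw": -1, "tx": 3.2, "ty": -1.9, "wz": -5.3},
    {"jaw": -1, "tx": 3.4, "ty": -1.6, "wz": -5.3},
    {"jaw": -1, "tx": 3.5, "ty": -1.25, "wz": -5.3},
    {"jaw": -1, "tx": 3.6, "ty": -0.9, "wz": -5.3},
    {"jaw": -1, "tx": 3.7, "ty": -0.6, "wz": -5.3},
    {"jaw": -1, "tx": 3.7, "ty": -0.25, "wz": -5.3},
    {"jaw": -1, "tx": 3.7, "ty": 0.1, "wz": -5.3},
    {"jaw": -1, "tx": 3.7, "ty": 0.45, "wz": -5.3},
    {"jaw": -1, "tx": 3.6, "ty": 0.8, "wz": -5.3},
    {"jaw": -1, "tx": 3.55, "ty": 1.1, "wz": -5.3},
    {"jaw": -1, "tx": 3.4, "ty": 1.45, "wz": -5.3},
    {"jaw": -1, "tx": 3.3, "ty": 1.75, "wz": -5.3},
    {"jaw": -1, "tx": 3.1, "ty": 2.05, "wz": -5.2},
    {"jaw": -1, "tx": 2.9, "ty": 2.3, "wz": -5.2},
    {"jaw": -1},
  ],
  force=40,
)

```text
invalid input at $.motion[0]: expected keys jaw, tx, ty, tz, wx, wy, wz
```

Run:
```python
from h import *
import cv2,pickle
c=eyes.calibration("wrist"); im=eyes.read_camera("wrist"); s=get_state()
print(s["tcp_pos"],s["joint_pos"],s["finger_gap"],c["K"]); pickle.dump(c,open("w1.pkl","wb"))
cv2.imwrite("pics/w1.png",im)
```

```text
[ 0.19593626 -0.54044338  0.40400007] [-1.36259775e+00  3.13862182e-01  4.52547058e-02  1.30360478e+00
 -2.70052655e-05  1.43122791e+00] 0.08520884988785583 [[325.1922621    0.         284.07130442]
 [  0.         325.1922621  208.16235911]
 [  0.           0.           1.        ]]
```

View pics/w1.png

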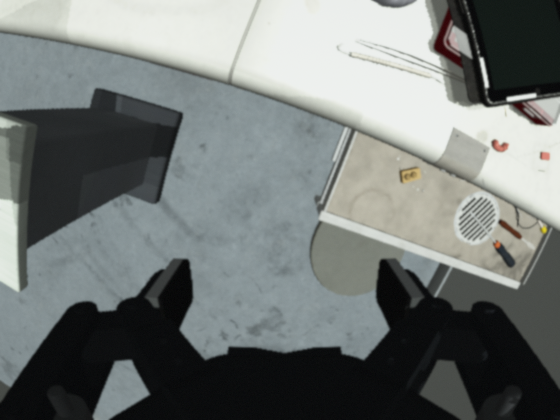

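Request:
carry_out(
  motion=[
    {"jaw": -1, "tx": 3.2, "ty": -1.9, "tz": 0, "wx": 0, "wy": 0, "wz": -5.3},
    {"jaw": -1, "tx": 3.4, "ty": -1.6, "tz": 0, "wx": 0, "wy": 0, "wz": -5.3},
    {"jaw": -1, "tx": 3.5, "ty": -1.25, "tz": 0, "wx": 0, "wy": 0, "wz": -5.3},
    {"jaw": -1, "tx": 3.6, "ty": -0.9, "tz": 0, "wx": 0, "wy": 0, "wz": -5.3},
    {"jaw": -1, "tx": 3.7, "ty": -0.6, "tz": 0, "wx": 0, "wy": 0, "wz": -5.3},
    {"jaw": -1, "tx": 3.7, "ty": -0.25, "tz": 0, "wx": 0, "wy": 0, "wz": -5.3},
    {"jaw": -1, "tx": 3.7, "ty": 0.1, "tz": 0, "wx": 0, "wy": 0, "wz": -5.3},
    {"jaw": -1, "tx": 3.7, "ty": 0.45, "tz": 0, "wx": 0, "wy": 0, "wz": -5.3},
    {"jaw": -1, "tx": 3.6, "ty": 0.8, "tz": 0, "wx": 0, "wy": 0, "wz": -5.3},
    {"jaw": -1, "tx": 3.55, "ty": 1.1, "tz": 0, "wx": 0, "wy": 0, "wz": -5.3},
    {"jaw": -1, "tx": 3.4, "ty": 1.45, "tz": 0, "wx": 0, "wy": 0, "wz": -5.3},
    {"jaw": -1, "tx": 3.3, "ty": 1.75, "tz": 0, "wx": 0, "wy": 0, "wz": -5.3},
    {"jaw": -1, "tx": 3.1, "ty": 2.05, "tz": 0, "wx": 0, "wy": 0, "wz": -5.2},
    {"jaw": -1, "tx": 2.9, "ty": 2.3, "tz": 0, "wx": 0, "wy": 0, "wz": -5.2},
    {"jaw": -1, "tx": 0, "ty": 0, "tz": 0, "wx": 0, "wy": 0, "wz": 0},
  ],
  force=40,
)

```text
clock: 2.02
tcp_pos: [0.5302, -0.139, 0.4042]
orientation: [-0.0, 0.681, 0.732, -0.0]
wrist_force: [0.3, -0.4, -0.3]
finger_gap: 0.0002
```

Run:
```python
from h import *
import cv2,pickle
c=eyes.calibration("wrist"); im=eyes.read_camera("wrist"); s=get_state()
print(s["tcp_pos"],s["joint_pos"],s["finger_gap"]); pickle.dump(c,open("w1.pkl","wb"))
cv2.imwrite("pics/w1b.png",im)
```

```text
[ 0.52949448 -0.13993129  0.40420256] [-4.04882032e-01  2.60571381e-01 -2.66749825e-02  1.28449275e+00
 -3.49672022e-04  1.09580086e+00] 3.6092204784143994e-05
```

View pics/w1b.png

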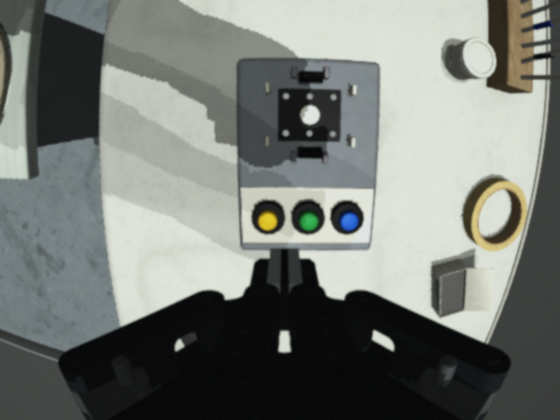

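Run:
```python
import cv2
im=cv2.imread("pics/w1b.png")
cv2.imwrite("pics/w1c.png",cv2.resize(im[55:255,230:390],None,fx=3,fy=3,interpolation=cv2.INTER_CUBIC))
```

```text
(no output)
```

View pics/w1c.png

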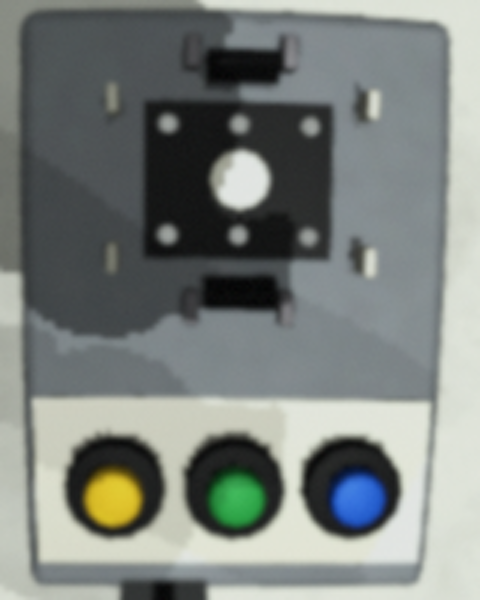

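Run:
```python
from h import *
import pickle
np.set_printoptions(precision=4,suppress=True)
c=pickle.load(open("w1.pkl","rb"))
w=lambda p,z:at("wrist",cr((230,55),3,p),z,c)
k={n:w(p,.062) for n,p in dict(yellow=(113,498),green=(237,499),blue=(359,499)).items()}
print(k,np.linalg.norm(k["blue"]-k["yellow"]))
print("pad",w((240,180),.0455))
D=[w(p,.0405) for p in [(168,124),(311,126),(309,237),(167,234)]];print("dots",D,np.mean(D,0))
pp=[w(p,.06) for p in [(110,84),(371,93),(368,250),(110,245)]]; print("posts",pp,np.mean(pp,0))
f=lambda v:np.degrees(np.arctan2(v[1],v[0]))
print(f(k["blue"]-k["yellow"]),f(D[1]-D[0]),f(D[2]-D[3]),f(D[0]-D[3])-90,f(D[1]-D[2])-90, f(pp[1]-pp[0]),f(pp[2]-pp[3]))
```

```text
{'yellow': array([ 0.5159, -0.1742,  0.062 ]), 'green': array([ 0.5577, -0.1715,  0.062 ]), 'blue': array([ 0.5996, -0.1687,  0.062 ])} 0.08379595251564816
pad [ 0.5507 -0.0658  0.0455]
dots [array([ 0.5254, -0.0485,  0.0405]), array([ 0.5738, -0.0448,  0.0405]), array([ 0.5763, -0.0831,  0.0405]), array([ 0.5278, -0.0861,  0.0405])] [ 0.5508 -0.0656  0.0405]
posts [array([ 0.5062, -0.0381,  0.06  ]), array([ 0.5896, -0.0333,  0.06  ]), array([ 0.5932, -0.0847,  0.06  ]), array([ 0.5097, -0.0901,  0.06  ])] [ 0.5497 -0.0615  0.06  ]
3.7653399505943863 4.347998961048902 3.592249949615314 3.6431192268033783 3.845724186957156 3.2735207783588143 3.669821453124905
```

```bash
python3 plan.py 0.516 -0.174 0.25 3.9 5
```

```text
rotvec deg [-0.06 -0.01  0.12] dist 0.15849671039404428
[{"tx": -0.66, "ty": -0.31, "tz": 3.08, "wx": -0.0, "wy": -0.0, "wz": 0.0}, {"tx": -0.66, "ty": -0.31, "tz": 3.09, "wx": -0.0, "wy": -0.0, "wz": 0.0}, {"tx": -0.66, "ty": -0.32, "tz": 3.08, "wx": -0.0, "wy": -0.0, "wz": 0.0}, {"tx": -0.66, "ty": -0.31, "tz": 3.09, "wx": -0.0, "wy": -0.0, "wz": 0.1}, {"tx": -0.67, "ty": -0.32, "tz": 3.08, "wx": -0.1, "wy": -0.0, "wz": 0.0}]
```

Request:
carry_out(
  motion=[
    {"jaw": -1, "tx": -0.66, "ty": -0.31, "tz": 3.08, "wx": 0, "wy": 0, "wz": 0},
    {"jaw": -1, "tx": -0.66, "ty": -0.31, "tz": 3.08, "wx": 0, "wy": 0, "wz": 0},
    {"jaw": -1, "tx": -0.66, "ty": -0.31, "tz": 3.08, "wx": 0, "wy": 0, "wz": 0},
    {"jaw": -1, "tx": -0.66, "ty": -0.31, "tz": 3.08, "wx": 0, "wy": 0, "wz": 0},
    {"jaw": -1, "tx": -0.66, "ty": -0.31, "tz": 3.08, "wx": 0, "wy": 0, "wz": 0},
    {"jaw": -1, "tx": 0, "ty": 0, "tz": 0.8, "wx": 0, "wy": 0, "wz": 0},
    {"jaw": -1, "tx": 0, "ty": 0, "tz": 0.6, "wx": 0, "wy": 0, "wz": 0},
    {"jaw": -1, "tx": 0, "ty": 0, "tz": 0.4, "wx": 0, "wy": 0, "wz": 0},
    {"jaw": -1, "tx": 0, "ty": 0, "tz": 0, "wx": 0, "wy": 0, "wz": 0},
  ],
)

```text
clock: 3.2
tcp_pos: [0.5163, -0.1749, 0.2336]
orientation: [0.001, 0.682, 0.731, -0.0]
wrist_force: [-0.3, -1.2, 3.0]
finger_gap: -0.0003
```

```bash
python3 -c "
from h import *
s=get_state();print(s['tcp_pos'],s['wrist_force'],s['clock'])"
```

```text
[ 0.51634686 -0.17493705  0.23358209] [-0.30279371 -1.23495108  2.95219473] 3.2
```

Request:
carry_out(
  motion=[
    {"jaw": -1, "tx": 0, "ty": 0, "tz": 0.3, "wx": 0, "wy": 0, "wz": 0},
    {"jaw": -1, "tx": 0, "ty": 0, "tz": 0.2, "wx": 0, "wy": 0, "wz": 0},
    {"jaw": -1, "tx": 0, "ty": 0, "tz": 0, "wx": 0, "wy": 0, "wz": 0},
  ],
)

```text
clock: 3.58
tcp_pos: [0.5164, -0.175, 0.2293]
orientation: [0.001, 0.682, 0.731, 0.0]
wrist_force: [-2.5, -0.1, 11.2]
finger_gap: -0.0
```

Request:
carry_out(
  motion=[
    {"jaw": -1, "tx": 0, "ty": 0, "tz": 0.1, "wx": 0, "wy": 0, "wz": 0},
    {"jaw": -1, "tx": 0, "ty": 0, "tz": -1.6, "wx": 0, "wy": 0, "wz": 0},
    {"jaw": -1, "tx": 0, "ty": 0, "tz": -1.6, "wx": 0, "wy": 0, "wz": 0},
    {"jaw": -1, "tx": 0, "ty": 2.8, "tz": 0, "wx": 0, "wy": 0, "wz": 0},
    {"jaw": -1, "tx": 0, "ty": 2.8, "tz": 0, "wx": 0, "wy": 0, "wz": 0},
    {"jaw": -1, "tx": 0, "ty": 2.8, "tz": 0, "wx": 0, "wy": 0, "wz": 0},
    {"jaw": -1, "tx": 0, "ty": 0, "tz": 0, "wx": 0, "wy": 0, "wz": 0},
    {"jaw": -1, "tx": 0, "ty": 0, "tz": 1.2, "wx": 0, "wy": 0, "wz": 0},
    {"jaw": -1, "tx": 0, "ty": 0, "tz": 0.8, "wx": 0, "wy": 0, "wz": 0},
    {"jaw": -1, "tx": 0, "ty": 0, "tz": 0.5, "wx": 0, "wy": 0, "wz": 0},
    {"jaw": -1, "tx": 0, "ty": 0, "tz": 0.5, "wx": 0, "wy": 0, "wz": 0},
    {"jaw": -1, "tx": 0, "ty": 0, "tz": 0.2, "wx": 0, "wy": 0, "wz": 0},
    {"jaw": -1, "tx": 0, "ty": 0, "tz": 0, "wx": 0, "wy": 0, "wz": 0},
  ],
)

```text
clock: 5.2
tcp_pos: [0.5988, -0.1688, 0.2292]
orientation: [0.0, 0.683, 0.731, -0.0]
wrist_force: [-9.0, 2.2, 17.3]
finger_gap: 0.0
```

Request:
carry_out(
  motion=[
    {"jaw": -1, "tx": 0, "ty": 0, "tz": 0, "wx": 0, "wy": 0, "wz": 0},
    {"jaw": -1, "tx": 0, "ty": 0, "tz": -1.6, "wx": 0, "wy": 0, "wz": 0},
    {"jaw": -1, "tx": 0, "ty": 0, "tz": -1.6, "wx": 0, "wy": 0, "wz": 0},
    {"jaw": -1, "tx": 0, "ty": -2.1, "tz": 0, "wx": 0, "wy": 0, "wz": 0},
    {"jaw": -1, "tx": 0, "ty": -2.1, "tz": 0, "wx": 0, "wy": 0, "wz": 0},
    {"jaw": -1, "tx": 0, "ty": 0, "tz": 0, "wx": 0, "wy": 0, "wz": 0},
    {"jaw": -1, "tx": 0, "ty": 0, "tz": 1.2, "wx": 0, "wy": 0, "wz": 0},
    {"jaw": -1, "tx": 0, "ty": 0, "tz": 0.8, "wx": 0, "wy": 0, "wz": 0},
    {"jaw": -1, "tx": 0, "ty": 0, "tz": 0.5, "wx": 0, "wy": 0, "wz": 0},
    {"jaw": -1, "tx": 0, "ty": 0, "tz": 0.5, "wx": 0, "wy": 0, "wz": 0},
    {"jaw": -1, "tx": 0, "ty": 0, "tz": 0.2, "wx": 0, "wy": 0, "wz": 0},
    {"jaw": -1, "tx": 0, "ty": 0, "tz": 0, "wx": 0, "wy": 0, "wz": 0},
    {"jaw": -1, "tx": 0, "ty": 0, "tz": 0, "wx": 0, "wy": 0, "wz": 0},
  ],
)

```text
clock: 6.82
tcp_pos: [0.5578, -0.1716, 0.2292]
orientation: [0.001, 0.682, 0.731, 0.0]
wrist_force: [-6.2, 3.5, 19.7]
finger_gap: 0.0002
```

Request:
carry_out(
  motion=[
    {"jaw": -1, "tx": 0, "ty": 0, "tz": -2, "wx": 0, "wy": 0, "wz": 0},
    {"jaw": 0, "tx": 0, "ty": 0, "tz": -4, "wx": 0, "wy": 0, "wz": 0},
    {"jaw": 1, "tx": 0, "ty": 0, "tz": -4, "wx": 0, "wy": 0, "wz": 0},
    {"jaw": 1, "tx": 0, "ty": 0, "tz": -4, "wx": 0, "wy": 0, "wz": 0},
  ],
)

```text
clock: 7.32
tcp_pos: [0.558, -0.1719, 0.3677]
orientation: [0.0, 0.682, 0.731, -0.0]
wrist_force: [0.8, -0.6, -0.7]
finger_gap: 0.0541
```

```bash
python3 plan.py 0.415 0.175 0.36 -30.5 11
```

```text
rotvec deg [0.000e+00 1.000e-02 3.444e+01] dist 0.3752376620461768
[{"tx": 3.23, "ty": -1.08, "tz": 0.07, "wx": 0.0, "wy": 0.0, "wz": 3.1}, {"tx": 3.17, "ty": -1.25, "tz": 0.07, "wx": 0.0, "wy": 0.0, "wz": 3.1}, {"tx": 3.1, "ty": -1.42, "tz": 0.07, "wx": 0.0, "wy": 0.0, "wz": 3.1}, {"tx": 3.02, "ty": -1.59, "tz": 0.07, "wx": 0.0, "wy": 0.0, "wz": 3.1}, {"tx": 2.93, "ty": -1.75, "tz": 0.07, "wx": 0.0, "wy": 0.0, "wz": 3.1}, {"tx": 2.83, "ty": -1.91, "tz": 0.07, "wx": 0.0, "wy": 0.0, "wz": 3.2}, {"tx": 2.72, "ty": -2.06, "tz": 0.07, "wx": 0.0, "wy": 0.0, "wz": 3.1}, {"tx": 2.6, "ty": -2.2, "tz": 0.07, "wx": 0.0, "wy": 0.0, "wz": 3.2}, {"tx": 2.48, "ty": -2.35, "tz": 0.07, "wx": 0.0, "wy": 0.0, "wz": 3.1}, {"tx": 2.34, "ty": -2.48, "tz": 0.07, "wx": 0.0, "wy": 0.0, "wz": 3.2}, {"tx": 2.2, "ty": -2.6, "tz": 0.06, "wx": 0.0, "wy": 0.0, "wz": 3.1}]
```

Request:
carry_out(
  motion=[
    {"jaw": 1, "tx": 3.23, "ty": -1.08, "tz": 0.07, "wx": 0, "wy": 0, "wz": 3.1},
    {"jaw": 1, "tx": 3.17, "ty": -1.25, "tz": 0.07, "wx": 0, "wy": 0, "wz": 3.1},
    {"jaw": 1, "tx": 3.1, "ty": -1.42, "tz": 0.07, "wx": 0, "wy": 0, "wz": 3.1},
    {"jaw": 1, "tx": 3.02, "ty": -1.6, "tz": 0.07, "wx": 0, "wy": 0, "wz": 3.1},
    {"jaw": 1, "tx": 2.93, "ty": -1.75, "tz": 0.07, "wx": 0, "wy": 0, "wz": 3.1},
    {"jaw": 1, "tx": 2.83, "ty": -1.9, "tz": 0.07, "wx": 0, "wy": 0, "wz": 3.2},
    {"jaw": 1, "tx": 2.7, "ty": -2.06, "tz": 0.07, "wx": 0, "wy": 0, "wz": 3.1},
    {"jaw": 1, "tx": 2.6, "ty": -2.2, "tz": 0.07, "wx": 0, "wy": 0, "wz": 3.2},
    {"jaw": 1, "tx": 2.5, "ty": -2.35, "tz": 0.07, "wx": 0, "wy": 0, "wz": 3.1},
    {"jaw": 1, "tx": 2.35, "ty": -2.5, "tz": 0.07, "wx": 0, "wy": 0, "wz": 3.2},
    {"jaw": 1, "tx": 2.2, "ty": -2.6, "tz": 0.06, "wx": 0, "wy": 0, "wz": 3.1},
    {"jaw": 1, "tx": 0, "ty": 0, "tz": 0, "wx": 0, "wy": 0, "wz": 0},
  ],
)

```text
clock: 8.82
tcp_pos: [0.414, 0.1766, 0.3589]
orientation: [-0.0, 0.867, 0.498, -0.0]
wrist_force: [-0.1, -0.2, 0.4]
finger_gap: 0.0852
```

Run:
```python
from h import *
import cv2,pickle
c=eyes.calibration("wrist"); im=eyes.read_camera("wrist"); s=get_state()
print(s["tcp_pos"],s["joint_pos"],s["finger_gap"]); pickle.dump(c,open("w2.pkl","wb"))
cv2.imwrite("pics/w2.png",im)
```

```text
[0.41457562 0.17584652 0.35897946] [ 2.22669385e-01  9.39294797e-02 -3.43577509e-01  1.13307930e+00
 -3.72475916e-04  2.32244985e+00] 0.08525644540701185
```

View pics/w2.png

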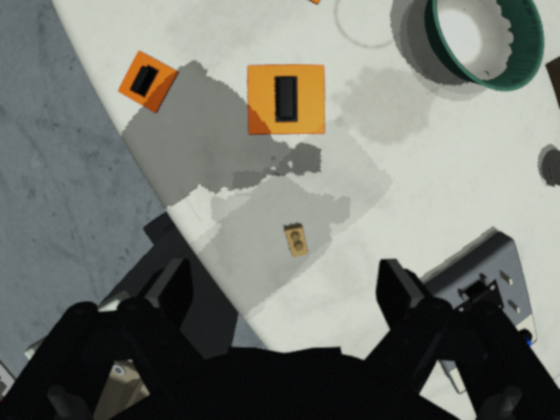

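Run:
```python
import cv2
im=cv2.imread("pics/w2.png")
cv2.imwrite("pics/w2c.png",cv2.resize(im[50:150,236:336],None,fx=6,fy=6,interpolation=cv2.INTER_CUBIC))
```

```text
(no output)
```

View pics/w2c.png

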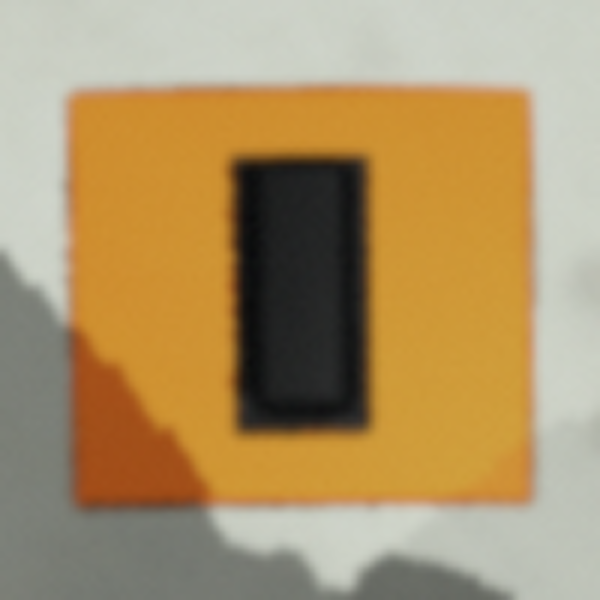

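```bash
python3 - <<'E'
from h import *
import pickle
np.set_printoptions(precision=4,suppress=True)
c=pickle.load(open("w2.pkl","rb"))
w=lambda p,z:at("wrist",cr((236,50),6,p),z,c)
C=[w(p,.006) for p in [(70,92),(531,92),(535,501),(75,502)]]
print(C,[np.linalg.norm(C[i]-C[i-1]) for i in range(4)],np.mean(C,0))
T=[w(p,.032) for p in [(237,160),(368,158),(369,430),(239,430)]]
print("bar",T,[np.linalg.norm(T[i]-T[i-1]) for i in range(4)],np.mean(T,0))
f=lambda v:np.degrees(np.arctan2(v[1],v[0]))
print(f(C[1]-C[0]),f(C[2]-C[3]),f(C[0]-C[3])-90,f(C[1]-C[2])-90)
E
python3 plan.py 0.4615 0.2515 0.24 -30.5 5
```

```text
[array([0.4454, 0.2997, 0.006 ]), array([0.5105, 0.2619, 0.006 ]), array([0.4769, 0.2021, 0.006 ]), array([0.4112, 0.2402, 0.006 ])] [np.float64(0.06867035681455401), np.float64(0.07522316495859876), np.float64(0.06854434953781668), np.float64(0.07591981720784895)] [0.461 0.251 0.006]
bar [array([0.4618, 0.2723, 0.032 ]), array([0.4789, 0.2627, 0.032 ]), array([0.4581, 0.2266, 0.032 ]), array([0.4412, 0.2365, 0.032 ])] [np.float64(0.041331190131688615), np.float64(0.019574380149059253), np.float64(0.04165043616287296), np.float64(0.019567424234967778)] [0.46   0.2495 0.032 ]
-30.180401380593462 -30.080239876210204 -29.920039276203042 -29.337300965193087
rotvec deg [0.02 0.01 0.19] dist 0.14859830907852253
[{"tx": 1.78, "ty": 0.05, "tz": 2.38, "wx": 0.0, "wy": 0.0, "wz": 0.0}, {"tx": 1.78, "ty": 0.04, "tz": 2.38, "wx": 0.0, "wy": 0.0, "wz": 0.0}, {"tx": 1.78, "ty": 0.05, "tz": 2.38, "wx": 0.0, "wy": 0.0, "wz": 0.1}, {"tx": 1.78, "ty": 0.04, "tz": 2.38, "wx": 0.0, "wy": 0.0, "wz": 0.0}, {"tx": 1.78, "ty": 0.04, "tz": 2.38, "wx": 0.0, "wy": 0.0, "wz": 0.1}]
```

Request:
carry_out(
  motion=[
    {"jaw": 1, "tx": 1.78, "ty": 0.04, "tz": 2.38, "wx": 0, "wy": 0, "wz": -0.1},
    {"jaw": 1, "tx": 1.78, "ty": 0.02, "tz": 2.38, "wx": 0, "wy": 0, "wz": -0.1},
    {"jaw": 1, "tx": 1.78, "ty": 0.02, "tz": 2.38, "wx": 0, "wy": 0, "wz": -0.1},
    {"jaw": 1, "tx": 1.78, "ty": 0.0, "tz": 2.38, "wx": 0, "wy": 0, "wz": 0},
    {"jaw": 1, "tx": 1.75, "ty": 0.0, "tz": 2.38, "wx": 0, "wy": 0, "wz": 0},
    {"jaw": 1, "tx": 0, "ty": 0, "tz": 0, "wx": 0, "wy": 0, "wz": 0},
  ],
)

```text
clock: 9.62
tcp_pos: [0.4605, 0.2508, 0.2382]
orientation: [-0.0, 0.867, 0.499, -0.002]
wrist_force: [-0.4, -0.4, 0.8]
finger_gap: 0.0856
```

```bash
python3 plan.py 0.461 0.2512 0.181 -30.0 4;python3 -c "
from h import *
s=get_state();print(s['tcp_pos'])"
```

```text
rotvec deg [-0.1   0.16 -0.17] dist 0.0571673536162738
[{"tx": 0.02, "ty": 0.01, "tz": 1.43, "wx": -0.0, "wy": 0.0, "wz": -0.0}, {"tx": 0.02, "ty": 0.01, "tz": 1.43, "wx": -0.0, "wy": 0.1, "wz": -0.1}, {"tx": 0.02, "ty": 0.01, "tz": 1.43, "wx": -0.1, "wy": 0.0, "wz": -0.0}, {"tx": 0.01, "ty": 0.0, "tz": 1.43, "wx": -0.0, "wy": 0.1, "wz": -0.1}]
[0.46049745 0.25077397 0.23816356]
```

Descend, then close gently, checking height before the squeeze.

Request:
carry_out(
  motion=[
    {"jaw": 1, "tx": 0.02, "ty": 0.01, "tz": 1.4, "wx": 0, "wy": 0, "wz": 0},
    {"jaw": 0.4, "tx": 0.02, "ty": 0.01, "tz": 1.4, "wx": 0, "wy": 0.1, "wz": -0.1},
    {"jaw": 0.0, "tx": 0.02, "ty": 0.01, "tz": 1.4, "wx": 0, "wy": 0, "wz": 0},
    {"jaw": 0.0, "tx": 0, "ty": 0, "tz": 1.3, "wx": 0, "wy": 0, "wz": -0.1},
    {"jaw": 0.0, "tx": 0, "ty": 0, "tz": 0, "wx": 0, "wy": 0, "wz": 0},
  ],
)

```text
clock: 10.25
tcp_pos: [0.4602, 0.2514, 0.1838]
orientation: [-0.001, 0.866, 0.5, -0.001]
wrist_force: [1.3, 0.7, 0.1]
finger_gap: 0.0425
```

Request:
carry_out(
  motion=[
    {"jaw": -0.3, "tx": 0, "ty": 0, "tz": 0.1, "wx": 0, "wy": 0, "wz": 0},
    {"jaw": -1, "tx": 0, "ty": 0, "tz": 0, "wx": 0, "wy": 0, "wz": 0},
    {"jaw": -1, "tx": 0, "ty": 0, "tz": 0, "wx": 0, "wy": 0, "wz": 0},
    {"jaw": -1, "tx": 0, "ty": 0, "tz": 0, "wx": 0, "wy": 0, "wz": 0},
    {"jaw": -1, "tx": 0, "ty": 0, "tz": 0, "wx": 0, "wy": 0, "wz": 0},
  ],
  force=70,
)

```text
clock: 10.88
tcp_pos: [0.4612, 0.2519, 0.1847]
orientation: [-0.0, 0.866, 0.5, 0.001]
wrist_force: [0.2, -0.0, 5.5]
finger_gap: 0.0147
```

Request:
carry_out(
  motion=[
    {"jaw": -1, "tx": 0, "ty": 0, "tz": -1, "wx": 0, "wy": 0, "wz": 0},
    {"jaw": -1, "tx": 0, "ty": 0, "tz": -3, "wx": 0, "wy": 0, "wz": 0},
    {"jaw": -1, "tx": 0, "ty": 0, "tz": -4, "wx": 0, "wy": 0, "wz": 0},
    {"jaw": -1, "tx": 0, "ty": 0, "tz": -4, "wx": 0, "wy": 0, "wz": 0},
    {"jaw": -1, "tx": 0, "ty": 0, "tz": 0, "wx": 0, "wy": 0, "wz": 0},
  ],
)

```text
clock: 11.5
tcp_pos: [0.4618, 0.252, 0.3076]
orientation: [0.0, 0.866, 0.5, 0.004]
wrist_force: [0.3, -0.8, -1.3]
finger_gap: 0.0144
```

```bash
python3 - <<'E'
from h import *
import cv2,pickle
c=eyes.calibration("wrist"); im=eyes.read_camera("wrist"); s=get_state()
print(s["tcp_pos"],s["joint_pos"],s["finger_gap"],s["wrist_force"]); pickle.dump(c,open("w3.pkl","wb"))
cv2.imwrite("pics/w3.png",im)
E
python3 plan.py 0.551 -0.065 0.305 3.9 12
```

```text
[0.46114554 0.25166555 0.30561417] [ 3.46453715e-01  2.67656941e-01 -2.65707955e-01  1.03300256e+00
  9.75553353e-04  2.44038763e+00] 0.014513743754817694 [-0.1328966   0.27094648 -1.07339399]
rotvec deg [  0.19  -0.19 -33.87] dist 0.32916754875944043
[{"tx": -1.91, "ty": 1.97, "tz": 0.0, "wx": 0.0, "wy": -0.0, "wz": -2.8}, {"tx": -2.01, "ty": 1.87, "tz": 0.0, "wx": 0.0, "wy": -0.0, "wz": -2.8}, {"tx": -2.09, "ty": 1.77, "tz": 0.0, "wx": 0.0, "wy": -0.0, "wz": -2.8}, {"tx": -2.18, "ty": 1.67, "tz": 0.0, "wx": 0.0, "wy": -0.0, "wz": -2.8}, {"tx": -2.26, "ty": 1.56, "tz": 0.0, "wx": 0.0, "wy": -0.0, "wz": -2.8}, {"tx": -2.33, "ty": 1.45, "tz": 0.0, "wx": 0.0, "wy": -0.0, "wz": -2.8}, {"tx": -2.4, "ty": 1.33, "tz": 0.0, "wx": 0.0, "wy": -0.0, "wz": -2.8}, {"tx": -2.46, "ty": 1.21, "tz": 0.0, "wx": 0.0, "wy": -0.0, "wz": -2.9}, {"tx": -2.52, "ty": 1.08, "tz": 0.0, "wx": 0.1, "wy": -0.0, "wz": -2.8}, {"tx": -2.57, "ty": 0.96, "tz": 0.0, "wx": 0.0, "wy": -0.1, "wz": -2.9}, {"tx": -2.61, "ty": 0.83, "tz": 0.01, "wx": 0.1, "wy": -0.0, "wz": -2.8}, {"tx": -2.65, "ty": 0.7, "tz": 0.01, "wx": 0.0, "wy": -0.0, "wz": -2.9}]
```

View pics/w3.png

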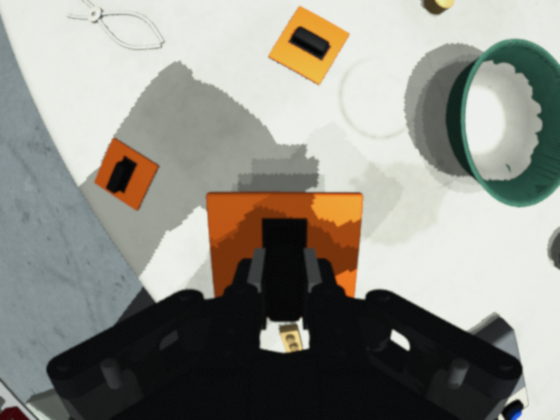

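Run:
```python
import cv2
im=cv2.imread("pics/w3.png")
cv2.imwrite("pics/w3c.png",cv2.resize(im[180:310,195:375],None,fx=4,fy=4,interpolation=cv2.INTER_CUBIC))
```

```text
(no output)
```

View pics/w3c.png

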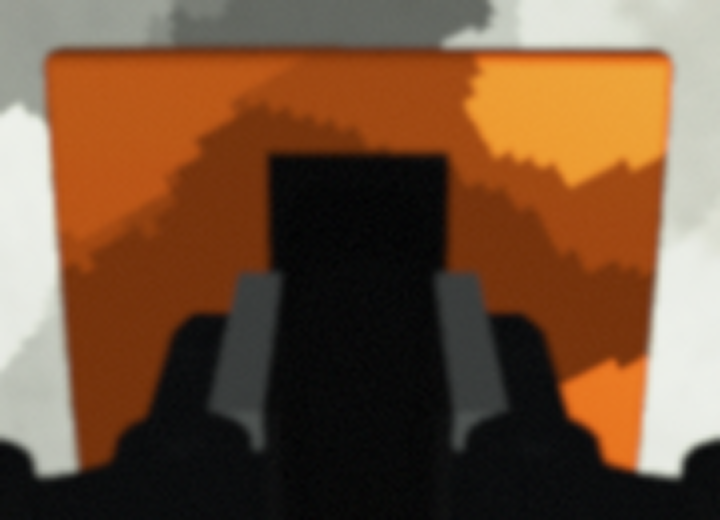

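Run:
```python
from h import *
import pickle
from scipy.spatial.transform import Rotation as R
np.set_printoptions(precision=4,suppress=True)
c=pickle.load(open("w3.pkl","rb"))
q=get_state()["orientation"];p=np.array(get_state()["tcp_pos"]);A=R.from_quat([q[1],q[2],q[3],q[0]])
print(p)
for pt in [(45,54),(672,52),(80,468),(637,466)]:
  for h in (.1787,.175):
    o,d=ray("wrist",cr((195,180),4,pt),c); o=A.inv().apply(o-p);d=A.inv().apply(d)
    print(pt,h,o+d*(h-o[2])/d[2])
```

```text
[0.4611 0.2517 0.3056]
(45, 54) 0.1787 [ 0.034  -0.0361  0.1787]
(45, 54) 0.175 [ 0.0349 -0.0352  0.175 ]
(672, 52) 0.1787 [0.0342 0.0401 0.1787]
(672, 52) 0.175 [0.0351 0.0391 0.175 ]
(80, 468) 0.1787 [-0.0238 -0.036   0.1787]
(80, 468) 0.175 [-0.0215 -0.0351  0.175 ]
(637, 466) 0.1787 [-0.0236  0.04    0.1787]
(637, 466) 0.175 [-0.0213  0.0391  0.175 ]
```

Request:
carry_out(
  motion=[
    {"jaw": -1, "tx": -1.91, "ty": 1.97, "tz": 0, "wx": 0, "wy": 0, "wz": -2.8},
    {"jaw": -1, "tx": -2.0, "ty": 1.87, "tz": 0, "wx": 0, "wy": 0, "wz": -2.8},
    {"jaw": -1, "tx": -2.1, "ty": 1.77, "tz": 0, "wx": 0, "wy": 0, "wz": -2.8},
    {"jaw": -1, "tx": -2.18, "ty": 1.67, "tz": 0, "wx": 0, "wy": 0, "wz": -2.8},
    {"jaw": -1, "tx": -2.26, "ty": 1.56, "tz": 0, "wx": 0, "wy": 0, "wz": -2.8},
    {"jaw": -1, "tx": -2.33, "ty": 1.45, "tz": 0, "wx": 0, "wy": 0, "wz": -2.8},
    {"jaw": -1, "tx": -2.4, "ty": 1.33, "tz": 0, "wx": 0.1, "wy": -0.1, "wz": -2.8},
    {"jaw": -1, "tx": -2.46, "ty": 1.2, "tz": 0, "wx": 0, "wy": 0, "wz": -2.9},
    {"jaw": -1, "tx": -2.5, "ty": 1.08, "tz": 0, "wx": 0.1, "wy": -0.1, "wz": -2.8},
    {"jaw": -1, "tx": -2.57, "ty": 0.96, "tz": 0, "wx": 0, "wy": 0, "wz": -2.9},
    {"jaw": -1, "tx": -2.6, "ty": 0.8, "tz": 0, "wx": 0, "wy": 0, "wz": -2.8},
    {"jaw": -1, "tx": -2.65, "ty": 0.6, "tz": 0, "wx": 0, "wy": 0, "wz": -2.9},
    {"jaw": -1, "tx": 0, "ty": 0, "tz": 1.5, "wx": 0, "wy": 0, "wz": 0},
    {"jaw": -1, "tx": 0, "ty": 0, "tz": 1.5, "wx": 0, "wy": 0, "wz": 0},
    {"jaw": -1, "tx": 0, "ty": 0, "tz": 0, "wx": 0, "wy": 0, "wz": 0},
  ],
)

```text
clock: 13.42
tcp_pos: [0.5477, -0.0637, 0.2712]
orientation: [-0.003, 0.682, 0.731, -0.003]
wrist_force: [-0.6, -0.6, -0.8]
finger_gap: 0.0142
```

```bash
python3 - <<'E'
from h import *
import cv2,pickle
c=eyes.calibration("wrist"); im=eyes.read_camera("wrist"); s=get_state();im2=eyes.read_camera("scene");im3=eyes.read_camera("top")
print(s["tcp_pos"],s["orientation"],s["finger_gap"],s["wrist_force"]); pickle.dump((c,s),open("w4.pkl","wb"))
cv2.imwrite("pics/w4.png",im);cv2.imwrite("pics/s4.png",im2);cv2.imwrite("pics/t4.png",im3)
cv2.imwrite("pics/s4c.png",cv2.resize(im2[160:260,240:360],None,fx=6,fy=6,interpolation=cv2.INTER_CUBIC))
cv2.imwrite("pics/t4c.png",cv2.resize(im3[180:260,270:370],None,fx=7,fy=7,interpolation=cv2.INTER_CUBIC))
E
python3 plan.py 0.551 -0.065 0.27 3.9 1
```

```text
[ 0.54824086 -0.06385367  0.27239713] [-0.00213678  0.68212408  0.73122962 -0.0023292 ] 0.014766740726244598 [0.2580115  0.68202415 0.03492768]
rotvec deg [-0.2   0.06  0.08] dist 0.004398451356442388
[{"tx": -0.1, "ty": 0.19, "tz": 0.38, "wx": -0.2, "wy": 0.1, "wz": 0.1}]
```

View pics/w4.png

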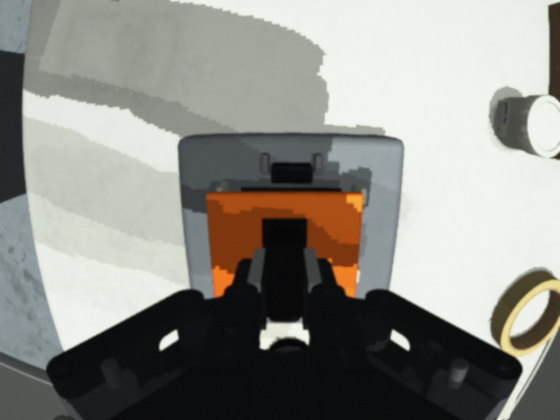

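View pics/s4c.png

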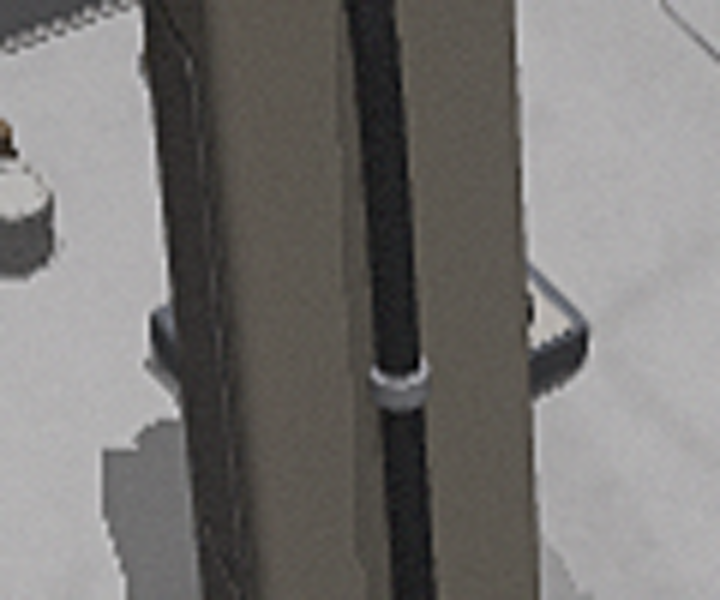

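View pics/t4c.png

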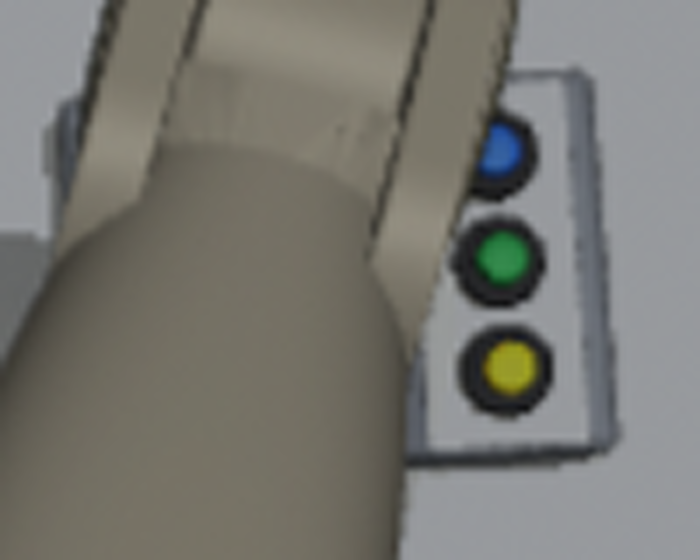

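Run:
```python
import cv2
im=cv2.imread("pics/w4.png")
im=cv2.convertScaleAbs(im[120:250,170:410],alpha=1.6,beta=25)
cv2.imwrite("pics/w4c.png",cv2.resize(im,None,fx=3.3333333,fy=3.33333333,interpolation=cv2.INTER_CUBIC))
```

```text
(no output)
```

View pics/w4c.png

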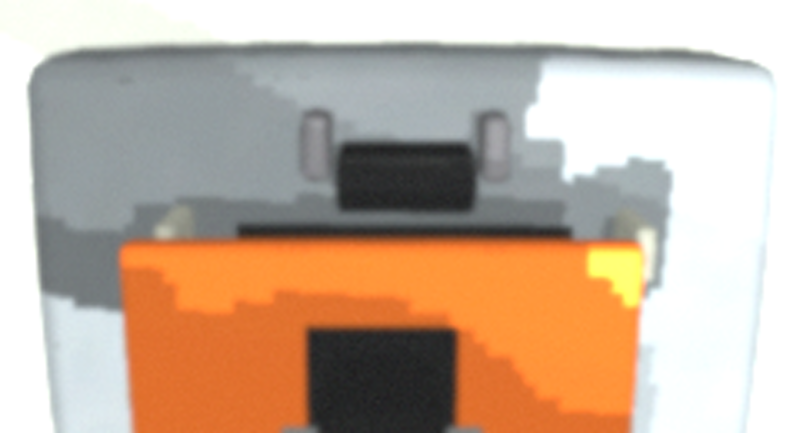

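Run:
```python
from h import *
import pickle
np.set_printoptions(precision=4,suppress=True)
c,s=pickle.load(open("w4.pkl","rb"))
w=lambda p,z:at("wrist",cr((170,120),10/3,p),z,c)
zt=s["tcp_pos"][2]-.1787
r=np.radians(3.9);X=np.array([np.cos(r),np.sin(r),0]);Y=np.array([-X[1],X[0],0]);S=np.array([.551,-.065,0])
for n,p,z in [("plateL",(120,244),zt),("plateR",(645,244),zt),("clipL",(337,205),.062),("clipR",(474,205),.062),("clipheadbackL",(340,145),.062),("clipbackR",(472,145),.062),("sqL",(238,228),.0405),("sqR",(572,228),.0405),("boxL",(33,85),.04),("boxR",(773,85),.04),("boxbk",(400,50),.04)]:
    v=w(p,z); print(n,v,"seat-frame",((v-S)@X).round(4),((v-S)@Y).round(4))
```

```text
plateL [ 0.5068 -0.0329  0.0937] seat-frame -0.0419 0.035
plateR [ 0.5816 -0.0276  0.0937] seat-frame 0.033 0.0352
clipL [ 0.5364 -0.0316  0.062 ] seat-frame -0.0122 0.0343
clipR [ 0.5595 -0.03    0.062 ] seat-frame 0.0109 0.0344
clipheadbackL [ 0.5363 -0.0214  0.062 ] seat-frame -0.0117 0.0445
clipbackR [ 0.5583 -0.0198  0.062 ] seat-frame 0.0103 0.0446
sqL [ 0.517  -0.0417  0.0405] seat-frame -0.0323 0.0256
sqR [ 0.5807 -0.0371  0.0405] seat-frame 0.0316 0.0258
boxL [ 0.4756 -0.016   0.04  ] seat-frame -0.0719 0.054
boxR [ 0.6177 -0.0057  0.04  ] seat-frame 0.0706 0.0546
boxbk [ 0.5455 -0.006   0.04  ] seat-frame -0.0015 0.0593
```

Request:
carry_out(
  motion=[
    {"jaw": -1, "tx": 0, "ty": 0.33, "tz": 0.7, "wx": -0.2, "wy": 0, "wz": 0.1},
    {"jaw": -1, "tx": 0, "ty": 0, "tz": 0, "wx": 0, "wy": 0, "wz": 0},
    {"jaw": -1, "tx": 0, "ty": 0, "tz": 0, "wx": 0, "wy": 0, "wz": 0},
    {"jaw": -1, "tx": 0, "ty": 0, "tz": 0, "wx": 0, "wy": 0, "wz": 0},
  ],
)

```text
clock: 14.08
tcp_pos: [0.5525, -0.0647, 0.267]
orientation: [0.001, 0.683, 0.73, -0.0]
wrist_force: [-0.4, 0.0, -0.1]
finger_gap: 0.0149
```

```bash
cat > look.py <<'E'
from h import *
import cv2,pickle,sys
n=sys.argv[1]
s=get_state();c=eyes.calibration("wrist"); im=eyes.read_camera("wrist")
print(s["tcp_pos"],s["orientation"],s["finger_gap"],s["wrist_force"],s["clock"]); pickle.dump((c,s),open(n+".pkl","wb"))
cv2.imwrite(f"pics/{n}.png",im)
im=cv2.convertScaleAbs(im[120:250,170:410],alpha=1.6,beta=25)
cv2.imwrite(f"pics/{n}c.png",cv2.resize(im,None,fx=3.3333333,fy=3.33333333,interpolation=cv2.INTER_CUBIC))
E
python3 look.py w5; python3 plan.py 0.551 -0.065 0.25 3.9 1
```

```text
[ 0.55245288 -0.06469331  0.26702533] [ 6.79831520e-04  6.83115886e-01  7.30309628e-01 -2.67025173e-04] 0.014890392494745067 [-0.36697422  0.04169441 -0.10824452] 14.075
rotvec deg [ 0.03  0.08 -0.08] dist 0.017109281539477293
[{"tx": -0.02, "ty": -0.15, "tz": 1.7, "wx": 0.0, "wy": 0.1, "wz": -0.1}]
```

View pics/w5c.png

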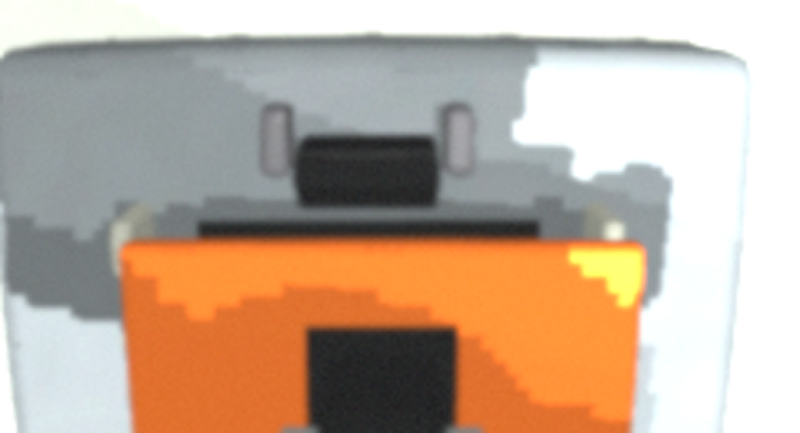

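```bash
cat > meas.py <<'E'
from h import *
import pickle
def run(n,items):
    c,s=pickle.load(open(n+".pkl","rb"))
    zt=s["tcp_pos"][2]-.1787
    r=np.radians(3.9);X=np.array([np.cos(r),np.sin(r),0]);Y=np.array([-X[1],X[0],0]);S=np.array([.551,-.065,0])
    for k,p,z in items:
        v=at("wrist",cr((170,120),10/3,p),zt if z is None else z,c); print(k,"seat-frame mm",(1e3*np.array([(v-S)@X,(v-S)@Y])).round(1))
E
python3 - <<'E'
from meas import *
run("w5",[("plateL",(120,244),None),("plateR",(645,244),None),("clipL",(297,201),.062),("clipR",(437,201),.062),("sqL",(198,222),.0405),("sqR",(540,222),.0405),("boxL",(2,75),.04),("boxR",(748,75),.04)])
E
```

```text
plateL seat-frame mm [-35.7  33.2]
plateR seat-frame mm [39.7 33.1]
clipL seat-frame mm [-12.   34.1]
clipR seat-frame mm [11.  34.1]
sqL seat-frame mm [-32.4  26.1]
sqR seat-frame mm [31.5 26. ]
boxL seat-frame mm [-69.6  55. ]
boxR seat-frame mm [70.9 54.6]
```

Request:
carry_out(
  motion=[
    {"jaw": -1, "tx": 0.1, "ty": -0.22, "tz": 0.8, "wx": 0, "wy": 0, "wz": 0},
    {"jaw": -1, "tx": 0, "ty": 0, "tz": 0.3, "wx": 0, "wy": 0, "wz": 0},
    {"jaw": -1, "tx": 0, "ty": 0, "tz": 0, "wx": 0, "wy": 0, "wz": 0},
    {"jaw": -1, "tx": 0, "ty": 0, "tz": 0, "wx": 0, "wy": 0, "wz": 0},
  ],
  force=100,
)

```text
clock: 14.62
tcp_pos: [0.5502, -0.0639, 0.2559]
orientation: [0.001, 0.683, 0.73, -0.0]
wrist_force: [-0.1, -0.0, 0.1]
finger_gap: 0.0139
```

```bash
python3 look.py w6; python3 plan.py 0.551 -0.065 0.25 3.9 1
```

```text
[ 0.55021312 -0.06386665  0.25589634] [ 6.14435687e-04  6.83124805e-01  7.30301329e-01 -3.03700386e-04] 0.013891191024287153 [-0.05364563 -0.0191576   0.12216236] 14.625
rotvec deg [ 0.04  0.08 -0.07] dist 0.006135733287479623
[{"tx": -0.12, "ty": 0.06, "tz": 0.6, "wx": 0.0, "wy": 0.1, "wz": -0.1}]
```

View pics/w6c.png

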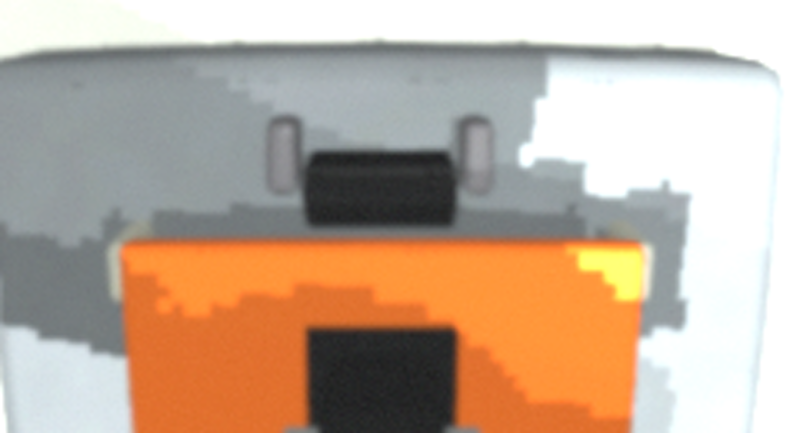

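Run:
```python
from meas import *
run("w6",[("plateL",(120,244),None),("plateR",(645,244),None),("clipL",(305,222),.062),("clipR",(456,222),.062),("postL",(110,240),.06),("postR",(653,240),.06),("postLback",(115,300),.06)])
```

```text
plateL seat-frame mm [-37.9  34.3]
plateR seat-frame mm [37.5 34.1]
clipL seat-frame mm [-12.2  34. ]
clipR seat-frame mm [11.2 34. ]
postL seat-frame mm [-43.9  30.9]
postR seat-frame mm [43.2 30.8]
postLback seat-frame mm [-43.7  20.9]
```

Request:
carry_out(
  motion=[
    {"jaw": -1, "tx": 0.07, "ty": -0.02, "tz": 0.5, "wx": 0, "wy": 0, "wz": 0},
    {"jaw": -1, "tx": 0, "ty": 0, "tz": 0.4, "wx": 0, "wy": 0, "wz": 0},
    {"jaw": -1, "tx": 0, "ty": 0, "tz": 0.3, "wx": 0, "wy": 0, "wz": 0},
    {"jaw": -1, "tx": 0, "ty": 0, "tz": 0, "wx": 0, "wy": 0, "wz": 0},
  ],
)

```text
clock: 15.18
tcp_pos: [0.5498, -0.0632, 0.2436]
orientation: [0.0, 0.683, 0.73, -0.0]
wrist_force: [0.3, -0.8, -0.9]
finger_gap: 0.0138
```

```bash
python3 look.py w7; python3 plan.py 0.551 -0.065 0.25 3.9 1
```

```text
[ 0.54984414 -0.06319261  0.24356902] [ 4.36566489e-04  6.83121517e-01  7.30304453e-01 -4.56432867e-04] 0.013802300265652937 [ 0.32042895 -0.79797456 -0.92868496] 15.175
rotvec deg [ 0.01  0.07 -0.08] dist 0.0066137038225103474
[{"tx": -0.19, "ty": 0.1, "tz": -0.63, "wx": 0.0, "wy": 0.1, "wz": -0.1}]
```

View pics/w7c.png

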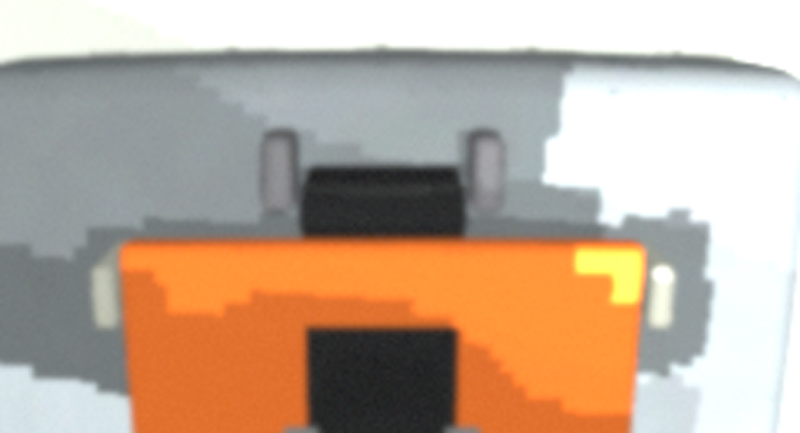

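Request:
carry_out(
  motion=[
    {"jaw": -1, "tx": 0, "ty": 0, "tz": 0.3, "wx": 0, "wy": 0, "wz": 0},
    {"jaw": -1, "tx": 0, "ty": 0, "tz": 0.3, "wx": 0, "wy": 0, "wz": 0},
    {"jaw": -1, "tx": 0, "ty": 0, "tz": 0.3, "wx": 0, "wy": 0, "wz": 0},
    {"jaw": -1, "tx": 0, "ty": 0, "tz": 0, "wx": 0, "wy": 0, "wz": 0},
  ],
)

```text
clock: 15.72
tcp_pos: [0.5506, -0.0633, 0.2354]
orientation: [0.002, 0.683, 0.73, 0.0]
wrist_force: [2.4, -0.2, 2.1]
finger_gap: 0.0142
```

Request:
carry_out(
  motion=[
    {"jaw": -1, "tx": 0, "ty": 0, "tz": 0.3, "wx": 0, "wy": 0, "wz": 0},
    {"jaw": -1, "tx": 0, "ty": 0, "tz": 0.3, "wx": 0, "wy": 0, "wz": 0},
    {"jaw": -1, "tx": 0, "ty": 0, "tz": 0.3, "wx": 0, "wy": 0, "wz": 0},
    {"jaw": -1, "tx": 0, "ty": 0, "tz": 0, "wx": 0, "wy": 0, "wz": 0},
  ],
)

```text
clock: 16.23
tcp_pos: [0.55, -0.0632, 0.2259]
orientation: [0.001, 0.683, 0.73, -0.0]
wrist_force: [0.8, 0.1, 6.4]
finger_gap: 0.0139
```

Request:
carry_out(
  motion=[
    {"jaw": -1, "tx": 0, "ty": 0, "tz": 0.2, "wx": 0, "wy": 0, "wz": 0},
    {"jaw": -1, "tx": 0, "ty": 0, "tz": 0.2, "wx": 0, "wy": 0, "wz": 0},
    {"jaw": -1, "tx": 0, "ty": 0, "tz": 0, "wx": 0, "wy": 0, "wz": 0},
    {"jaw": -1, "tx": 0, "ty": 0, "tz": 0, "wx": 0, "wy": 0, "wz": 0},
  ],
)

```text
clock: 16.73
tcp_pos: [0.5499, -0.0632, 0.2247]
orientation: [0.001, 0.683, 0.73, 0.0]
wrist_force: [-5.7, 0.8, 24.6]
finger_gap: 0.0137
```

```bash
python3 look.py w8; python3 plan.py 0.551 -0.065 0.25 3.9 1
```

```text
[ 0.54987845 -0.06315784  0.22472938] [1.48340776e-03 6.83092227e-01 7.30330615e-01 3.82555535e-05] 0.01367092991918571 [-5.68885018  0.8160334  24.6236477 ] 16.725
rotvec deg [ 0.12  0.12 -0.07] dist 0.025352937597380897
[{"tx": -0.19, "ty": 0.1, "tz": -2.53, "wx": 0.1, "wy": 0.1, "wz": -0.1}]
```

View pics/w8c.png

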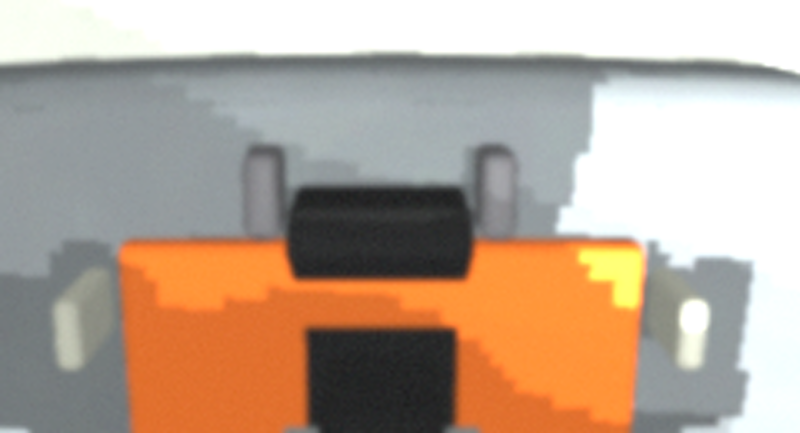

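Request:
carry_out(
  motion=[
    {"jaw": -1, "tx": 0, "ty": 0, "tz": 0, "wx": 0, "wy": 0, "wz": 0},
    {"jaw": -1, "tx": 0, "ty": 0, "tz": 0, "wx": 0, "wy": 0, "wz": 0},
    {"jaw": -1, "tx": 0, "ty": 0, "tz": 0, "wx": 0, "wy": 0, "wz": 0},
    {"jaw": -1, "tx": 0, "ty": 0, "tz": 0, "wx": 0, "wy": 0, "wz": 0},
  ],
)

```text
clock: 17.27
tcp_pos: [0.5499, -0.0632, 0.2247]
orientation: [0.001, 0.683, 0.73, 0.0]
wrist_force: [-5.6, 1.5, 24.6]
finger_gap: 0.0135
```

```bash
python3 -c "
from workcell import *
s=get_state();print(s['tcp_pos'],s['wrist_force'],s['orientation'])
print(env.hand_in())"
```

```text
[ 0.54985793 -0.06318394  0.22471954] [-5.59081381  1.46454299 24.60301982] [1.46043774e-03 6.83108993e-01 7.30314980e-01 3.13165998e-05]
the job is handed in; nothing more can be done
None
```

I pressed the yellow, blue and green keys in that order. I then picked up the largest orange cover, pressed it home on the box, and handed the job in at 17.3 s still holding it down. No verdict was reported.

- **Keys:** each stopped at TCP z of about 0.229 m, against an expected bottom of 0.230 m, with 11, 17 and 20 N pushing. There is no direct reading of the key travel.
- **Cover:** TCP z was 0.2247 m, where the underside should be on the seat, with a steady 24.6 N and the tool level to about 0.2°. The last wrist picture shows the +y clip over the plate's edge and the plate centred between the guide posts. The clip and interlock pad travels could not be read.
- **Not seen:** the -y clip was hidden by the gripper. That it snapped in is inferred from the height, the level tool and the force.
- **Disagreements:** the finger gap on the bar read about 14 mm against the stated 16 mm. The wrist camera placed the held cover up to 2 mm to one side, and I corrected this by lining the cover up with the clips and posts.
- **Bystanders:** I did not measure them again at the end. I kept the arm clear of all three and saw no sign of contact.

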